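# Close the sieve stack on a seed lab's sieve shaker

### The arm

A 7-joint arm with a two-finger parallel gripper is mounted at the origin on the work surface. World frame = base frame: x ahead of the robot, y to its left, z up, the work surface at z = 0. Lengths are in m, angles in rad, forces in N, time in s.
With the tool pointing down it reaches from about 0.4 to 0.85 m from the base axis. Payload 10.4 kg.
Tool frame: the origin (TCP) lies midway between the tips of the shut fingers; the grasp point (between the pads) lies 19 mm behind it; z points along the fingers, y is the line along which they close (so a half turn about z gives the same grasp; the last joint's range is limited). The gripper opens to 87 mm and grips with 3 to 60 N. Pads are 19 mm wide; open, the fingers measure 117 mm over their backs; the gripper's body (75 mm by 190 mm) begins 51 mm behind the grasp point.
Start: joints at [1.127, 0.332, -0.065, 1.46, 0.022, 1.35, -0.088], TCP at [0.255, -0.57, 0.187] pointing down, gripper open.
Joint ranges: [-2.6, 2.6], [-0.5, 2.12], [-1.47, 1.34], [0.16, 2.42], [-1.27, 4.41], [0.06, 2.06], [-2.6, 2.6]. Speed limits (rad/s): [2.22, 2.22, 2.79, 2.79, 3.14, 3.14, 3.14].

### API

Orientations are given as a unit quaternion [x, y, z, w].
In Python, from bench import r gives the robot as it stands.
- The arm moves only by the tool arm_command, never from a script. Its arguments are lists of equal length, an entry for each row: "xyz": the shift along the world's x, y, z in m, a list of three; "rot": the turn, a rotation vector about the world's x, y, z in rad, a list of three. In form: {"xyz": [[tx, ty, tz], ...], "rot": [[ax, ay, az], ...]}. A call has 1 to 20 rows; each row is the pose to reach, as a shift and turn from the pose commanded when the call began; what a row does not reach only later rows make up. A row lasts 1/12 s, in which the tool goes at most 41.7 mm and 7.16 degrees, less where a joint would pass 70% of its speed; a pose out of reach is approached as far as the arm can. A call with a gripper value outside its range is refused whole. "grip" is the opening, from 0 (shut) to 1 (fully open), set as the call begins (left out, the last holds). The fingers move at their own pace and stop on an object; "squeeze" is the grip in N (left out, the last holds). Time passes only in rows, so rows that repeat a pose let the fingers close. It gives the time, the measured TCP pose, the force, the opening and the grip force at its end, in the units of the state.
- r.read_state(): the state, without advancing time (a new reading comes with each control period).
- r.camera(name): name is "side" or "top" or "wrist"; returns the picture (384x512x3 uint8, red, green, blue); there is no depth.
- r.camera_model(name): a dict with "fx", "fy", "cx", "cy" (pixels), "k1" (the pictures are not rectified: a ray, as slopes to the right and down, at radius r is drawn at 1 + k1 r^2 times it, then the intrinsics apply), "T" (4x4, takes a point from camera to world coordinates). Camera axes: x right, y up, looking along -z (the intrinsics and any distortion apply to the point x, -y, -z); pixel columns grow to the right and rows downward; lengths in m; the calibration is good to about 2 mm. A picture is of the moment at which its call begins: read the wrist's pose just before it. camera_model takes no time and is no camera call; for the wrist camera it gives the pose at the moment of the call.
- r.close_job(): hands the job in; it is judged then, once.
Trained networks look in the newest picture that a camera, given by its name, has taken for a name from the list of things; names that differ only in an ending like _2 or _b are one class to them, and where a whole thing is asked for, a point or a joint stands for the part that bears it (a point fixed in the world has none). Each returns a list of dicts, best first, with "conf" (0 to 1); they miss things now and then, are a little off and sometimes report something else, mostly with a low value. They report only what shows in the picture. A call takes as long as a camera call.
- r.look_for(label, camera): "at" ([x, y, z] in m, in the coordinates of the camera as it stood for that picture, good to about 4 mm: the middle of the surface that is visible of it).
- r.spot_point(label, camera): "at" ([x, y, z] in m, in the coordinates of the camera as it stood for that picture, good to about 4 mm: a listed point, or the origin of a listed thing).
The state is a dict: "time": time; "joint_positions": joint angles; "joint_vel": joint speeds; "joint_torque": joint torques, N m; "ee_pos": TCP position; "eef_rot": TCP orientation; "ft_force": force on the tool from outside, world axes, zero at the start; "torque": the same for the moment, N m; "width": finger opening in m; "grip_force": force on a finger pad.
Only numpy, scipy, OpenCV 4.12 (cv2) and the standard library are available. Lean on these libraries where they do the work, as an engineer would, in place of code of your own. Each camera call takes 0.05 s, during which the arm holds its last target. There are 200 camera calls.

### The job

Get the sieve shaker ready for its clamp nuts: nest the loose sieve squarely on top of the sieve already in the machine, then take the clamping plate by its handle and lower it, kept level, down over both rods until it lies flat on the sieve's rim. Set both down gently without letting them drop, and leave the pot, jar, measuring cylinder and bottle standing where they are.

Things in the scene. Friction and masses are not known exactly. Their poses are not given: they have to be found in the camera images.
- shaker: Sieve shaker: grey machine fixed to the bench, housing 200 mm (x) by 220 mm (y), 80 mm tall; on it a steel pan and a lower black sieve, 114 mm across, then two upright steel rods. Origin at the centre of its underside, 140 mm below seat, same axes. Its control panel faces its own -x. Two brass clamp nuts lie on the housing and stay there.
- seat (a point): Centre of the lower sieve's rim (bore 96 mm, clear to 21 mm down), where the loose sieve's shoulder will rest, 140 mm above the bench. z up. Two upright rods, 12 mm thick, stand 80 mm from this point along its own +y and -y, 17 mm clear of the sieves; they end 88 mm above this point, tapered over the last 9 mm to 6 mm. Own x is square to the rods' line.
- sieve_mid (a point): Loose sieve: black ring with steel mesh floor, about 0.22 kg; this is its centre, half-way up. 50 mm tall: upper 40 mm a ring 114 mm outside with a 9 mm wall (bore 96 mm), lowest 10 mm a skirt, tapering from 91 to 86 mm, that slips inside the rim below. Mesh 38 mm below the rim, so the wall can be gripped at the rim. Nested, this point is 15 mm above seat. Its turn does not matter.
- sieve: The loose sieve's body, lying skirt down on the bench: origin at the centre of its underside, 25 mm below sieve_mid. z up, along the sieve's axis.
- plate_grip (a point): Centre of the clamping plate's handle, a black bar 16 mm wide (x), 82 mm long (y), 15 mm tall, on posts at y +-33 mm; below it 30 mm of free height to the plate. This point is 48 mm above the plate's flat underside. z up. Home on the nested sieve it is 88 mm above seat; the bushes reach the rod tips when it is 136 mm above seat.
- plate: Clamping plate, lying flat, about 0.45 kg: aluminium disc 120 mm across, 10 mm thick, with two ears along its own y ending in bushes (30 mm outside, 24 mm tall, bore 15 mm) centred 80 mm either side; 190 mm long over the ears. Works either way round. Origin at the centre of its underside.
- pot: Bystander: deep open black plastic pot, 90 mm in diameter, 110 mm tall, standing close to the loose sieve. Origin at the centre of its underside.
- jar: Bystander: round jar with a lid, 74 mm in diameter, 72 mm tall, standing close to the clamping plate. Origin at the centre of its underside.
- cylinder: Bystander: tall pale measuring cylinder, 44 mm in diameter on a 76 mm foot, 290 mm tall, at one side of the shaker. Origin at the centre of its underside.
- bottle: Bystander: white wash bottle, 68 mm in diameter, 240 mm tall, with a thin bent spout reaching 48 mm from its axis at the top, at the other side of the shaker. Origin at the centre of its underside.

How it is judged:
By the outcome, as a careful person would: the job done as asked, in the order asked, and still so for the second after the job is handed in, with the robot touching nothing.
It also fails if it takes over 72 s, if anything falls off the work surface, if the arm or the gripper's body presses on something with over 40 N, if the wrist force passes 120 N, or if a joint passes its speed limit or range.

## Working session

There is one attempt and no reset: what is moved stays moved. The work goes in short steps, Python scripts to look and compute and a tool call to move; the robot and the scene stay as the last step left them, time stands still between calls to the robot, and variables do not carry over. Pictures are saved under pics/ and viewed, at most 10 in all, crops included, and the job is handed in when it is done.

Besides the shell and the picture viewer there is one more tool, called by a JSON object that holds its "fn" and its "kwargs". arm_command: Moves the arm, as the interface text tells. Its arguments: {"type":"object","properties":{"xyz":{"type":"array"},"rot":{"type":"array"},"grip":{"type":"number"},"squeeze":{"type":"number"}},"required":["xyz","rot"]}

```bash
mkdir -p pics; cat > h.py <<'E'
import numpy as np, cv2
from bench import r
from scipy.spatial.transform import Rotation as R
def find(labels,cam,fn='spot_point',top=1):
    T=np.array(r.camera_model(cam)['T']); im=r.camera(cam)
    for l in labels:
        for d in getattr(r,fn)(l,cam)[:top]:
            p=T@np.r_[d['at'],1]; print(cam,fn,l,np.round(p[:3],4),round(d['conf'],2))
    return im
def save(im,n): cv2.imwrite('pics/'+n+'.png',im[:,:,::-1])
def proj(p,cam,T=None):
    m=r.camera_model(cam); T=np.array(m['T']) if T is None else T
    q=np.linalg.inv(T)@np.r_[p,1]; u=np.array([q[0],-q[1]])/-q[2]
    u=u*(1+m['k1']*(u@u)); return np.array([m['fx']*u[0]+m['cx'],m['fy']*u[1]+m['cy']])
E
python3 - <<'E'
from h import *
L=['seat','sieve_mid','plate_grip','plate','pot','jar','cylinder','bottle','shaker']
a=find(L,'top'); b=find(L,'side')
save(np.hstack([a,b])[:, :],'a0'); 
im=cv2.imread('pics/a0.png'); cv2.imwrite('pics/a1.png',cv2.resize(im,(800,300),interpolation=cv2.INTER_AREA)); save(a,'top0')
s=r.read_state(); print(s['ee_pos'],s['eef_rot'],s['width'],s['time'])
E
```

```text
top spot_point seat [0.6365 0.0552 0.144 ] 0.84
top spot_point sieve_mid [0.4298 0.3491 0.0282] 0.87
top spot_point plate_grip [ 0.4363 -0.311   0.0492] 0.55
top spot_point plate [ 0.4339 -0.3111  0.0027] 0.82
top spot_point pot [0.3201 0.2764 0.004 ] 0.97
top spot_point jar [ 0.3715 -0.4197  0.0029] 0.59
top spot_point cylinder [0.6224 0.266  0.002 ] 0.56
top spot_point bottle [ 0.6183 -0.294  -0.0009] 0.7
top spot_point shaker [0.6339 0.0589 0.0041] 0.95
side spot_point seat [0.6335 0.0536 0.1418] 0.76
side spot_point sieve_mid [0.43   0.3431 0.0245] 0.73
side spot_point plate_grip [ 0.429  -0.3083  0.0493] 0.88
side spot_point plate [ 0.4299 -0.3081  0.0029] 0.8
side spot_point pot [ 0.3215  0.2779 -0.002 ] 0.72
side spot_point jar [ 0.3687 -0.4184  0.0024] 0.62
side spot_point cylinder [0.6207 0.2619 0.003 ] 0.87
side spot_point bottle [ 0.6137 -0.2924 -0.0012] 0.62
side spot_point shaker [ 0.6377  0.0554 -0.001 ] 0.82
[ 0.25532783 -0.57047184  0.18707013] [9.77946417e-01 2.08855943e-01 2.05344938e-05 2.64063415e-05] 0.08702793211478657 1.0
```

View pics/a1.png

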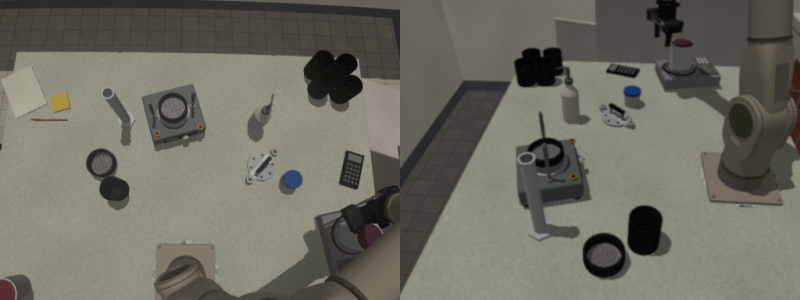

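View pics/top0.png

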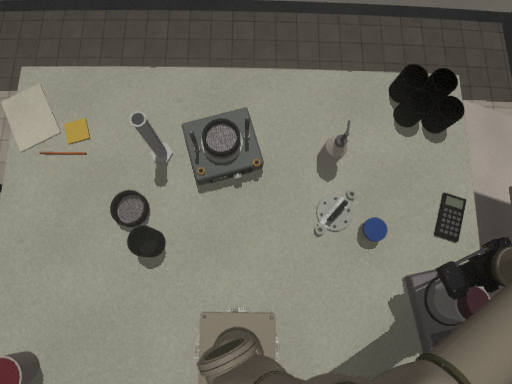

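The top view has the sieve at (131,209) with the pot at (146,241). The shaker is at (221,140), turned by about 15°. The plate is at (335,212), with its ears on the diagonal (320,231) to (351,195) and the jar at (375,229). The network positions agree with this. I'll move over the shaker first for a close look.

{"fn": "arm_command", "kwargs": {"xyz": [[0,0,0.04],[0,0,0.08],[0.02,0.04,0.11],[0.245,0.62,0.23],[0.245,0.62,0.23],[0.245,0.62,0.23],[0.245,0.62,0.23],[0.245,0.62,0.23],[0.245,0.62,0.23],[0.245,0.62,0.23],[0.245,0.62,0.23],[0.245,0.62,0.23],[0.245,0.62,0.23],[0.245,0.62,0.23],[0.245,0.62,0.23],[0.245,0.62,0.23],[0.245,0.62,0.23],[0.245,0.62,0.23],[0.245,0.62,0.23],[0.245,0.62,0.23]], "rot": [[0,0,0],[0,0,0.1],[0,0,0.2],[0,0,1.4],[0,0,1.4],[0,0,1.4],[0,0,1.4],[0,0,1.4],[0,0,1.4],[0,0,1.4],[0,0,1.4],[0,0,1.4],[0,0,1.4],[0,0,1.4],[0,0,1.4],[0,0,1.4],[0,0,1.4],[0,0,1.4],[0,0,1.4],[0,0,1.4]], "grip": 1}}

```text
time: 2.67
ee_pos: [0.5008, 0.0548, 0.4177]
eef_rot: [0.611, 0.792, 0.001, -0.0]
ft_force: [-0.2, 0.2, 0.1]
width: 0.087
grip_force: 0.0
```

```bash
python3 - <<'E'
from h import *
s=r.read_state(); print(s['ee_pos'],R.from_quat(s['eef_rot']).as_matrix().round(3).tolist(),s['time'],s['joint_positions'])
print(np.array(r.camera_model('wrist')['T']).round(3))
im=find(['seat','shaker'],'wrist'); save(im,'w1')
E
```

```text
[0.50080184 0.05479612 0.41766472] [[-0.255, 0.967, 0.001], [0.967, 0.255, 0.002], [0.002, 0.001, -1.0]] 2.6667 [ 0.49759104  0.10196965 -0.76375879  1.28632801  0.07013111  1.77948693
  0.00844269]
[[ 0.967 -0.244 -0.074  0.48 ]
 [ 0.255  0.928  0.272  0.131]
 [ 0.002 -0.282  0.959  0.616]
 [ 0.     0.     0.     1.   ]]
wrist spot_point seat [0.6396 0.059  0.1414] 0.69
wrist spot_point shaker [ 0.6347  0.0608 -0.001 ] 0.87
```

View pics/w1.png

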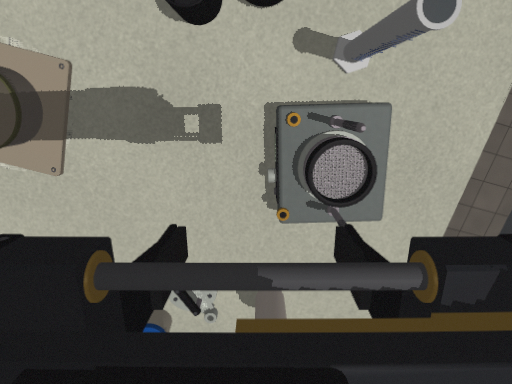

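The wrist view shows the housing nearly square to the picture. The lower sieve's rim is at (341,171) and the +y rod's top is near (363,127). I'll overlay the model on it to refine.

```bash
cat >> h.py <<'E'
def overlay(im,T,curves,box,k,name):
    x0,y0,x1,y1=box; o=cv2.resize(im[y0:y1,x0:x1],None,fx=k,fy=k,interpolation=cv2.INTER_CUBIC)[:,:,::-1].copy()
    for c,col in curves:
        q=np.array([(proj(p,'wrist',T)-[x0,y0]+.5)*k-.5 for p in c]).round().astype(int)
        cv2.polylines(o,[q.reshape(-1,1,2)],False,col,1)
    cv2.imwrite('pics/'+name+'.png',o)
def circ(c,rad,z):
    a=np.linspace(0,2*np.pi,73); return [np.array([c[0]+rad*np.cos(t),c[1]+rad*np.sin(t),z]) for t in a]
def shaker(c,yaw):
    M=lambda x,y,z: np.array([c[0]+x*np.cos(yaw)-y*np.sin(yaw),c[1]+x*np.sin(yaw)+y*np.cos(yaw),z])
    out=[(circ(c,.057,.14),(0,255,0)),(circ(c,.048,.14),(0,255,255))]
    out.append(([M(-.1,-.11,.08),M(.1,-.11,.08),M(.1,.11,.08),M(-.1,.11,.08),M(-.1,-.11,.08)],(0,0,255)))
    for s in(-1,1):
        out.append(([M(0,s*.08,.08),M(0,s*.08,.228)],(255,0,255)))
        out.append((circ(M(0,s*.08,0),.003,.228),(255,255,0)))
    return out
E
python3 - <<'E'
from h import *
im=cv2.imread('pics/w1.png')[:,:,::-1]; T=np.array(r.camera_model('wrist')['T'])
overlay(im,T,shaker((.637,.057),np.radians(14.8)),(250,80,410,240),3.7,'o1')
E
```

```text
(no output)
```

View pics/o1.png

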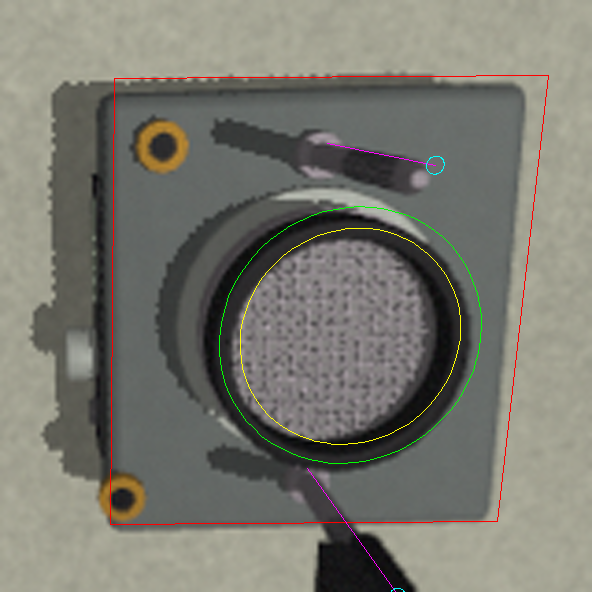

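Rim and rod tip both put the seat at about (0.633, 0.052), yaw about 15°. That agrees with the other cameras to 3 mm. Next is the sieve, keeping clear of the cylinder.

{"fn": "arm_command", "kwargs": {"xyz": [[-0.03,0.03,0],[-0.06,0.06,-0.01],[-0.06,0.1,-0.03],[-0.06,0.14,-0.06],[-0.05,0.18,-0.09],[-0.03,0.22,-0.12],[-0.01,0.25,-0.15],[0,0.27,-0.167],[0,0.27,-0.167],[0,0.27,-0.167],[0,0.27,-0.167]], "rot": [[0,0,0.05],[0,0,0.1],[0,0,0.15],[0,0,0.2],[0,0,0.25],[0,0,0.3],[0,0,0.35],[0,0,0.43],[0,0,0.43],[0,0,0.43],[0,0,0.43]], "grip": 0.55}}

```text
time: 3.73
ee_pos: [0.5004, 0.3184, 0.2487]
eef_rot: [0.431, 0.902, -0.001, -0.001]
ft_force: [0.8, -0.1, 0.1]
width: 0.0478
grip_force: 0.0
```

```bash
python3 - <<'E'
from h import *
s=r.read_state(); M=R.from_quat(s['eef_rot']).as_matrix(); print(s['ee_pos'],np.degrees(np.arctan2(M[1,1],M[0,1])),s['width'],s['joint_positions'])
T=np.array(r.camera_model('wrist')['T'])
im=find(['sieve_mid','sieve','pot'],'wrist'); save(im,'w2')
c=(.430,.346)
overlay(im,T,[(circ(c,.057,.05),(0,255,0)),(circ(c,.048,.05),(0,255,255)),(circ(c,.057,.01),(0,0,255))],(0,0,512,384),1.5,'o2')
E
```

```text
[0.50036365 0.31840657 0.24867569] 38.923477002335254 0.0478036125447047 [ 0.09477135  0.38708328 -0.97374795  1.41046603  0.31677149  1.51163027
 -0.1836425 ]
wrist spot_point sieve_mid [0.4254 0.3474 0.0222] 0.64
wrist spot_point sieve [0.4323 0.3496 0.002 ] 0.62
wrist spot_point pot [0.3202 0.2793 0.0007] 0.97
```

View pics/o2.png

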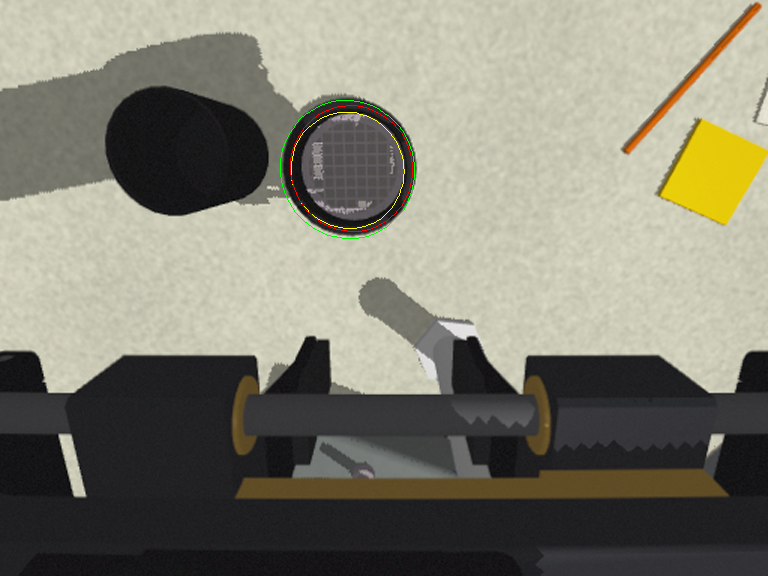

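The overlay fits the sieve's rim ring at (348,168) to about 1 px, so its centre is (0.429, 0.347). I'll grip the wall on the side away from the pot.

{"fn": "arm_command", "kwargs": {"xyz": [[-0.015,0.03,-0.02],[-0.03,0.06,-0.04],[-0.03,0.06,-0.08],[-0.03,0.06,-0.12],[-0.03,0.06,-0.15],[-0.03,0.06,-0.175],[-0.03,0.06,-0.195],[-0.03,0.06,-0.21],[-0.03,0.06,-0.22],[-0.03,0.06,-0.226],[-0.03,0.06,-0.226]], "rot": [[0,0,0],[0,0,0],[0,0,0],[0,0,0],[0,0,0],[0,0,0],[0,0,0],[0,0,0],[0,0,0],[0,0,0],[0,0,0]], "grip": 0.55}}

```text
time: 4.85
ee_pos: [0.4706, 0.3791, 0.0239]
eef_rot: [0.431, 0.902, -0.0, 0.0]
ft_force: [-0.1, -1.1, -0.5]
width: 0.048
grip_force: 0.0
```

{"fn": "arm_command", "kwargs": {"xyz": [[0,0,0],[0,0,0],[0,0,0],[0,0,0],[0,0,0],[0,0,0],[0,0,0],[0,0,0]], "rot": [[0,0,0],[0,0,0],[0,0,0],[0,0,0],[0,0,0],[0,0,0],[0,0,0],[0,0,0]], "grip": 0, "squeeze": 25}}

```text
time: 5.52
ee_pos: [0.4703, 0.3795, 0.0241]
eef_rot: [0.431, 0.902, 0.0, 0.0]
ft_force: [-0.4, 0.4, -0.8]
width: 0.0038
grip_force: 0.0
```

The opening is 3.8 mm with no grip force, so the wall isn't between the pads. I'll look before doing anything else.

```bash
python3 - <<'E'
from h import *
T=np.array(r.camera_model('wrist')['T'])
im=find(['sieve_mid','sieve'],'wrist'); s=r.read_state(); print(s['width'],s['grip_force'])
b=find(['sieve_mid','sieve'],'side'); a=find(['sieve_mid'],'top')
cr=cv2.resize(b[200:384,180:340],(400,460)); w=cv2.resize(im,(400,300))
o=np.zeros((460,800,3),np.uint8); o[:300,:400]=w; o[:,400:]=cr; save(o,'o3')
E
```

```text
wrist spot_point sieve_mid [0.4266 0.3512 0.0268] 0.7
wrist spot_point sieve [0.4322 0.3529 0.0032] 0.82
0.0014358033785434516 0.0
side spot_point sieve_mid [0.4296 0.3439 0.0242] 0.74
side spot_point sieve [0.4315 0.3434 0.0013] 0.56
top spot_point sieve_mid [0.3213 0.2747 0.0053] 0.26
```

View pics/o3.png

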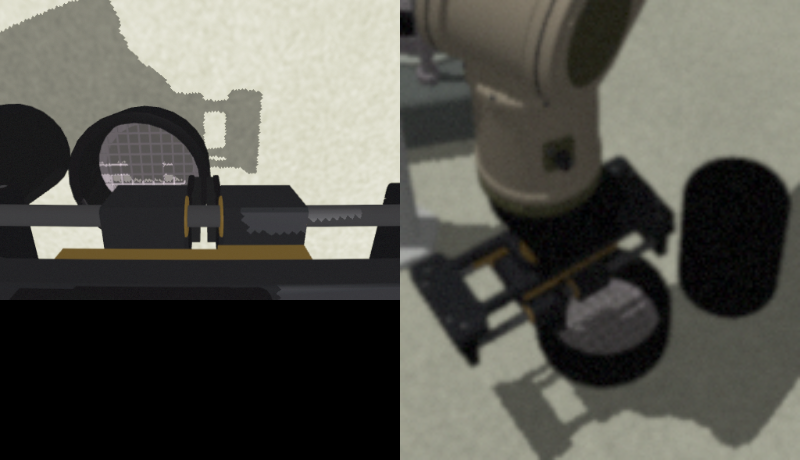

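```bash
python3 - <<'E'
from h import *
T=np.array(r.camera_model('wrist')['T']); k=400/512
for c in [(.429,.347),(.424,.343),(.42,.34),(.434,.351)]:
    p=np.array([proj(q,'wrist',T) for q in circ(c,.057,.05)])*k; b=np.array([proj(q,'wrist',T) for q in circ(c,.048,.05)])*k
    print(c,p.min(0).round(),p.max(0).round(),b.min(0).round(),b.max(0).round())
print(proj(r.read_state()['ee_pos'],'wrist',T)*k, proj(r.read_state()['ee_pos']+[0,0,.026],'wrist',T)*k)
E
```

```text
(0.429, 0.347) [ 65. 112.] [209. 244.] [ 77. 124.] [198. 235.]
(0.424, 0.343) [ 57. 112.] [201. 244.] [ 69. 124.] [189. 235.]
(0.42, 0.34) [ 51. 112.] [194. 244.] [ 63. 124.] [183. 235.]
(0.434, 0.351) [ 73. 112.] [217. 244.] [ 85. 124.] [206. 235.]
[203.30220485 172.43352657] [203.31364372 184.66710714]
```

```bash
python3 - <<'E'
from h import *
im=r.camera('wrist'); s=r.read_state(); print(s['width'],s['grip_force'],s['ft_force'])
c=im[110:330,170:340].astype(float); c=255*(c/255)**.45
save(cv2.resize(c.astype(np.uint8),None,fx=3.4,fy=2.7,interpolation=cv2.INTER_CUBIC)[:600],'o4')
E
```

```text
0.0005425704619028077 0.0 [-0.27909471 -0.38811332 -0.34873676]
```

View pics/o4.png

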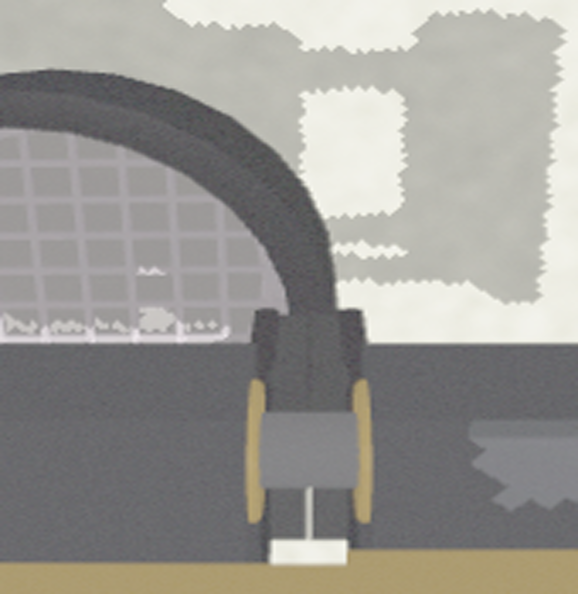

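```bash
python3 - <<'E'
from h import *
m=r.camera_model('wrist'); print({k:round(float(m[k]),4) for k in('fx','fy','cx','cy','k1')})
T=np.array(m['T']); s=r.read_state(); p=np.array(s['ee_pos']); M=R.from_quat(s['eef_rot']).as_matrix()
for h in (0,.01,.02,.03,.04,.06):
  print(h,[proj(p-h*M[:,2]+x*M[:,0]+y*M[:,1],'wrist',T).round(0).tolist() for x in(-.0095,.0095) for y in (-.024,.024)])
E
```

```text
{'fx': 302.1607, 'fy': 302.1607, 'cx': 260.4127, 'cy': 192.3012, 'k1': -0.0216}
0 [[227.0, 233.0], [294.0, 233.0], [226.0, 208.0], [295.0, 208.0]]
0.01 [[225.0, 239.0], [295.0, 239.0], [224.0, 213.0], [296.0, 213.0]]
0.02 [[223.0, 246.0], [297.0, 246.0], [222.0, 219.0], [298.0, 218.0]]
0.03 [[221.0, 253.0], [299.0, 253.0], [220.0, 225.0], [300.0, 225.0]]
0.04 [[219.0, 261.0], [301.0, 261.0], [218.0, 231.0], [302.0, 231.0]]
0.06 [[214.0, 280.0], [306.0, 280.0], [213.0, 248.0], [308.0, 248.0]]
```

The wrist image settles it. In the o2 picture the fingertips (219 and 301, row 225) match points about 30 mm behind the reported TCP, so the fingers closed just above the rim. I'll open and go lower in checked steps.

{"fn": "arm_command", "kwargs": {"xyz": [[0,0,0],[0,0,0],[0,0,0],[0,0,0],[0,0,0],[0,0,-0.004],[0,0,-0.008],[0,0,-0.012],[0,0,-0.012]], "rot": [[0,0,0],[0,0,0],[0,0,0],[0,0,0],[0,0,0],[0,0,0],[0,0,0],[0,0,0],[0,0,0]], "grip": 0.45}}

```text
time: 6.72
ee_pos: [0.4699, 0.379, 0.0109]
eef_rot: [0.431, 0.902, -0.001, -0.0]
ft_force: [-0.7, -0.2, -0.3]
width: 0.0387
grip_force: 0.0
```

```bash
python3 - <<'E'
from h import *
T=np.array(r.camera_model('wrist')['T']); im=r.camera('wrist'); s=r.read_state(); print(s['width'],s['ft_force'],s['ee_pos'])
a=im.astype(float); a=255*(a/255)**.5
overlay(a.astype(np.uint8),T,[(circ((.429,.347),.057,.05),(0,255,0)),(circ((.429,.347),.048,.05),(0,255,255))],(60,90,400,330),2.3,'o5')
E
```

```text
0.03839773352266048 [ 0.59583651 -0.77937244  0.06453205] [0.46996706 0.37917881 0.01132451]
```

View pics/o5.png

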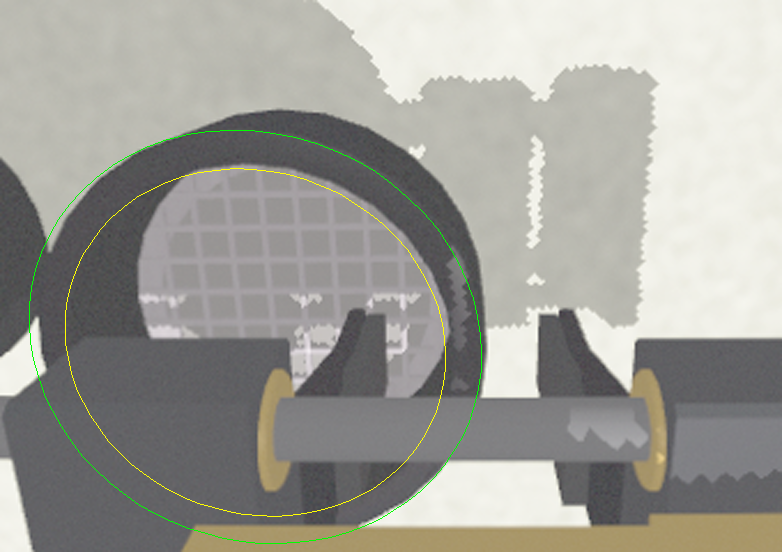

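Tip rays (separation 66 px for a 38.5 mm opening) put the real tips at z≈0.046, and the wall is centred between them. I'll go 23 mm lower and then close.

{"fn": "arm_command", "kwargs": {"xyz": [[0,0,-0.005],[0,0,-0.01],[0,0,-0.014],[0,0,-0.018],[0,0,-0.021],[0,0,-0.023],[0,0,-0.023]], "rot": [[0,0,0],[0,0,0],[0,0,0],[0,0,0],[0,0,0],[0,0,0],[0,0,0]]}}

```text
time: 7.35
ee_pos: [0.4701, 0.3793, -0.0115]
eef_rot: [0.431, 0.902, -0.0, -0.0]
ft_force: [0.3, 1.1, 0.3]
width: 0.0388
grip_force: 0.0
```

{"fn": "arm_command", "kwargs": {"xyz": [[0,0,0],[0,0,0],[0,0,0],[0,0,0],[0,0,0],[0,0,0],[0,0,0],[0,0,0]], "rot": [[0,0,0],[0,0,0],[0,0,0],[0,0,0],[0,0,0],[0,0,0],[0,0,0],[0,0,0]], "grip": 0, "squeeze": 25}}

```text
time: 8.02
ee_pos: [0.4704, 0.3796, -0.0108]
eef_rot: [0.431, 0.902, 0.0, 0.0]
ft_force: [0.0, 0.8, 0.4]
width: 0.008
grip_force: 25.0
```

The wall is gripped at 8 mm width with 25 N. I'll lift it and carry it around the cylinder to above the seat.

{"fn": "arm_command", "kwargs": {"xyz": [[0,0,0.02],[0,0,0.05],[0,0,0.09],[0,0,0.13],[0,-0.02,0.16],[0,-0.05,0.18],[0,-0.085,0.2],[0,-0.12,0.22],[0,-0.155,0.24],[0.01,-0.19,0.25],[0.03,-0.215,0.26],[0.06,-0.235,0.27],[0.09,-0.255,0.271],[0.12,-0.275,0.271],[0.15,-0.29,0.271],[0.18,-0.305,0.271],[0.205,-0.3135,0.271],[0.214,-0.3135,0.271],[0.214,-0.3135,0.271],[0.214,-0.3135,0.271]], "rot": [[0,0,0],[0,0,0],[0,0,0],[0,0,0],[0,0,-0.05],[0,0,-0.1],[0,0,-0.15],[0,0,-0.2],[0,0,-0.25],[0,0,-0.3],[0,0,-0.35],[0,0,-0.4],[0,0,-0.42],[0,0,-0.42],[0,0,-0.42],[0,0,-0.42],[0,0,-0.42],[0,0,-0.42],[0,0,-0.42],[0,0,-0.42]]}}

```text
time: 9.68
ee_pos: [0.684, 0.0667, 0.2592]
eef_rot: [0.609, 0.793, -0.0, -0.001]
ft_force: [0.2, 0.5, -2.2]
width: 0.008
grip_force: 25.0
```

```bash
python3 - <<'E'
from h import *
a=find(['sieve_mid','sieve','seat','shaker'],'top'); b=find(['sieve_mid','sieve','seat','shaker'],'side'); w=find(['sieve_mid','sieve','seat'],'wrist')
s=r.read_state(); print(s['ee_pos'],s['width'],s['grip_force'],s['joint_positions'])
A=cv2.resize(a[90:200,165:285],(400,367)); B=cv2.resize(b[120:280,110:270],(400,400)); o=np.zeros((600,800,3),np.uint8)
o[:367,:400]=A;o[:400,400:]=B; o[400:,400:667]=cv2.resize(w,(267,200)); o=(255*(o/255)**.6).astype(np.uint8); save(o,'o6'); save(a,'top6');save(b,'side6');save(w,'w6')
E
```

```text
top spot_point sieve_mid [0.6351 0.0522 0.2961] 0.98
top spot_point sieve [0.6318 0.055  0.2759] 0.89
top spot_point seat [0.6361 0.0558 0.1423] 0.73
top spot_point shaker [0.6324 0.0551 0.0045] 0.86
side spot_point sieve_mid [0.6326 0.05   0.2976] 0.9
side spot_point sieve [0.6322 0.0518 0.2706] 0.92
side spot_point seat [0.6331 0.0538 0.1419] 0.76
side spot_point shaker [6.373e-01 5.760e-02 6.000e-04] 0.91
wrist spot_point sieve_mid [0.6314 0.0543 0.2959] 0.76
wrist spot_point sieve [0.6325 0.0562 0.2748] 0.6
[0.68430586 0.06597776 0.26006647] 0.007689186992505254 24.99778898432851 [ 0.30448293  0.55750771 -0.77303032  1.11313248  0.37864545  1.60594863
 -0.11303288]
```

View pics/o6.png

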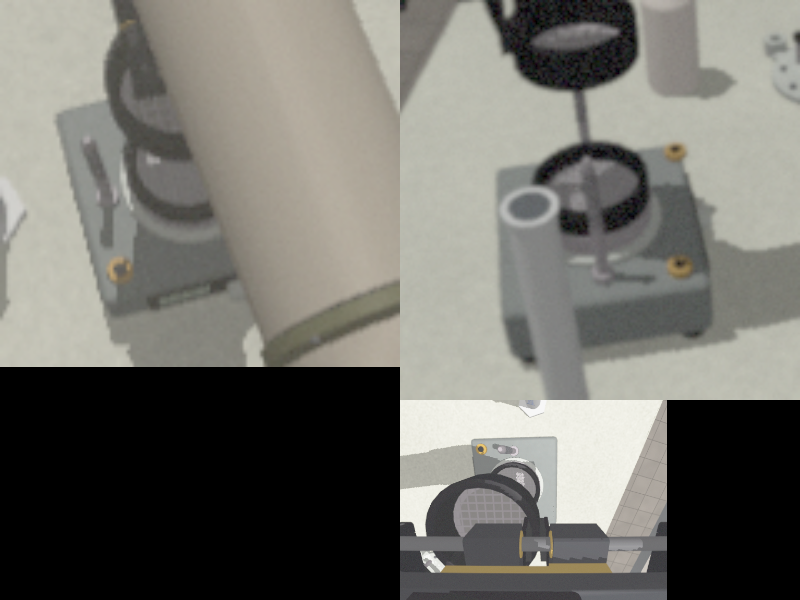

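The network puts the held sieve at (0.6326, 0.053) and the seat within about 2 mm of that. The side view agrees: the sieve is directly above the rim and clear of both rods. I'll shift by (+1.5, +2) mm, lower it to just above the rim, then go slowly.

{"fn": "arm_command", "kwargs": {"xyz": [[0.0015,0.002,-0.02],[0.0015,0.002,-0.05],[0.0015,0.002,-0.08],[0.0015,0.002,-0.105],[0.0015,0.002,-0.118],[0.0015,0.002,-0.123],[0.0015,0.002,-0.126],[0.0015,0.002,-0.128],[0.0015,0.002,-0.13],[0.0015,0.002,-0.132],[0.0015,0.002,-0.134]], "rot": [[0,0,0],[0,0,0],[0,0,0],[0,0,0],[0,0,0],[0,0,0],[0,0,0],[0,0,0],[0,0,0],[0,0,0],[0,0,0]]}}

```text
time: 11.3
ee_pos: [0.6863, 0.0681, 0.127]
eef_rot: [0.61, 0.793, 0.001, 0.001]
ft_force: [-0.0, -0.9, -1.2]
width: 0.0081
grip_force: 25.0
```

```bash
python3 - <<'E'
from h import *
b=find(['sieve_mid','sieve','seat','shaker'],'side'); a=find(['sieve_mid','sieve','seat'],'top');s=r.read_state(); print(s['ee_pos'],s['ft_force'],s['torque']); save(b,'side7')
E
```

```text
side spot_point sieve [0.6318 0.0517 0.1376] 0.57
side spot_point seat [0.634  0.0552 0.145 ] 0.73
side spot_point shaker [0.6352 0.0575 0.0018] 0.61
top spot_point sieve_mid [0.6357 0.0527 0.1669] 0.76
top spot_point sieve [0.634  0.0552 0.1397] 0.75
top spot_point seat [0.6336 0.0576 0.1435] 0.38
[0.68589672 0.0680328  0.12620203] [ 0.62932855 -0.083321   -1.64738329] [ 0.06949656 -0.21734794  0.00474315]
```

It's now about 3 mm inside the rim, with no side force. I'll go on gently.

{"fn": "arm_command", "kwargs": {"xyz": [[0,0,-0.001],[0,0,-0.002],[0,0,-0.003],[0,0,-0.004],[0,0,-0.005],[0,0,-0.005]], "rot": [[0,0,0],[0,0,0],[0,0,0],[0,0,0],[0,0,0],[0,0,0]]}}

```text
time: 12.25
ee_pos: [0.6857, 0.068, 0.1208]
eef_rot: [0.609, 0.793, -0.0, -0.0]
ft_force: [0.3, -0.0, -1.0]
width: 0.0078
grip_force: 25.0
```

{"fn": "arm_command", "kwargs": {"xyz": [[0,0,-0.001],[0,0,-0.0015],[0,0,-0.002],[0,0,-0.002]], "rot": [[0,0,0],[0,0,0],[0,0,0],[0,0,0]]}}

```text
time: 12.58
ee_pos: [0.6859, 0.0681, 0.1193]
eef_rot: [0.609, 0.793, 0.0, 0.0]
ft_force: [-0.0, 0.0, -0.9]
width: 0.0076
grip_force: 25.0
```

{"fn": "arm_command", "kwargs": {"xyz": [[0,0,-0.0005],[0,0,-0.001],[0,0,-0.001],[0,0,-0.001]], "rot": [[0,0,0],[0,0,0],[0,0,0],[0,0,0]]}}

```text
time: 12.92
ee_pos: [0.6859, 0.0681, 0.1192]
eef_rot: [0.609, 0.793, 0.0, 0.0]
ft_force: [-3.6, -1.0, 7.1]
width: 0.0078
grip_force: 25.0
```

{"fn": "arm_command", "kwargs": {"xyz": [[0,0,-0.0005],[0,0,-0.001],[0,0,-0.001],[0,0,-0.001]], "rot": [[0,0,0],[0,0,0],[0,0,0],[0,0,0]]}}

```text
time: 13.25
ee_pos: [0.686, 0.0681, 0.1192]
eef_rot: [0.61, 0.793, 0.0, 0.001]
ft_force: [-6.4, -2.1, 12.8]
width: 0.0078
grip_force: 25.0
```

There's firm contact at z=0.1192, matching the nested height of 0.119. I'll relieve the force, open and leave straight up.

{"fn": "arm_command", "kwargs": {"xyz": [[0,0,0.001],[0,0,0.0015],[0,0,0.0015]], "rot": [[0,0,0],[0,0,0],[0,0,0]]}}

```text
time: 13.5
ee_pos: [0.6859, 0.0681, 0.1192]
eef_rot: [0.609, 0.793, 0.0, 0.0]
ft_force: [-2.7, -0.0, 7.6]
width: 0.008
grip_force: 25.0
```

{"fn": "arm_command", "kwargs": {"xyz": [[0,0,0],[0,0,0],[0,0,0],[0,0,0],[0,0,0],[0,0,0.01],[0,0,0.03],[0,0,0.06],[0,0,0.1],[0,0,0.14],[0,0,0.18],[0,0,0.22],[-0.02,-0.02,0.25],[-0.05,-0.03,0.27],[-0.09,-0.03,0.28],[-0.13,-0.03,0.28],[-0.16,-0.03,0.28],[-0.16,-0.03,0.28],[-0.16,-0.03,0.28]], "rot": [[0,0,0],[0,0,0],[0,0,0],[0,0,0],[0,0,0],[0,0,0],[0,0,0],[0,0,0],[0,0,0],[0,0,0],[0,0,0],[0,0,0],[0,0,0],[0,0,0],[0,0,0],[0,0,0],[0,0,0],[0,0,0],[0,0,0]], "grip": 0.45}}

```text
time: 15.08
ee_pos: [0.5248, 0.0379, 0.4004]
eef_rot: [0.61, 0.793, -0.0, 0.002]
ft_force: [0.6, 0.3, -0.3]
width: 0.0394
grip_force: 0.0
```

```bash
python3 - <<'E'
from h import *
b=find(['sieve_mid','sieve','seat','shaker'],'side'); w=find(['sieve_mid','sieve','shaker'],'wrist'); save(b,'side8'); save(w,'w8')
s=r.read_state(); print(s['ee_pos'],s['ft_force'],s['joint_positions'])
T=np.array(r.camera_model('wrist')['T']); np.save('T8.npy',T)
# rod tips/rim: print projections for a guess
for q in [(.633,.052)]:
    M=lambda y,z:proj([q[0]-y*np.sin(.258),q[1]+y*np.cos(.258),z],'wrist',T).round(1)
    print(M(.08,.228),M(-.08,.228),M(0,.18))
E
```

```text
side spot_point sieve_mid [0.6381 0.0518 0.1567] 0.59
side spot_point sieve [0.6385 0.0552 0.1272] 0.83
side spot_point seat [0.6326 0.0556 0.1424] 0.9
side spot_point shaker [0.6366 0.0562 0.0007] 0.85
wrist spot_point sieve_mid [0.63   0.0597 0.151 ] 0.74
wrist spot_point sieve [0.6374 0.0585 0.1351] 0.92
wrist spot_point shaker [ 0.6364  0.0652 -0.0028] 0.79
[0.52615946 0.03820149 0.39821679] [ 0.04582838 -0.44119006 -0.3571559 ] [ 0.55880004  0.1708572  -0.84015079  1.27347195  0.12803985  1.75247257
  0.00966474]
[351.  115.3] [340.6 238.8] [336.3 172.3]
```

The sieve is nested, with its mid measured at about 0.155 as it should be. On to the plate: hover beside it for a wrist look.

{"fn": "arm_command", "kwargs": {"xyz": [[-0.01,-0.04,-0.01],[-0.02,-0.08,-0.02],[-0.02,-0.12,-0.03],[-0.03,-0.16,-0.05],[-0.03,-0.2,-0.07],[-0.03,-0.235,-0.09],[-0.04,-0.27,-0.105],[-0.04,-0.305,-0.12],[-0.045,-0.34,-0.135],[-0.049,-0.37,-0.145],[-0.049,-0.387,-0.148],[-0.049,-0.387,-0.148],[-0.049,-0.387,-0.148]], "rot": [[0,0,0.05],[0,0,0.1],[0,0,0.15],[0,0,0.2],[0,0,0.25],[0,0,0.3],[0,0,0.35],[0,0,0.4],[0,0,0.45],[0,0,0.5],[0,0,0.55],[0,0,0.6],[0,0,0.6]], "grip": 0.6}}

```text
time: 16.62
ee_pos: [0.4764, -0.3501, 0.2495]
eef_rot: [0.348, 0.938, 0.001, -0.001]
ft_force: [1.8, -0.3, -0.2]
width: 0.0518
grip_force: 0.0
```

```bash
cat >> h.py <<'E'
def backproj(uv,z,T,m):
    d=(np.array(uv)-[m['cx'],m['cy']])/[m['fx'],m['fy']]; d=d/(1+m['k1']*(d@d))
    v=T[:3,:3]@np.array([d[0],-d[1],-1]); return T[:3,3]+v*(z-T[2,3])/v[2]
E
python3 - <<'E'
from h import *
s=r.read_state(); M=R.from_quat(s['eef_rot']).as_matrix(); print(s['ee_pos'],np.degrees(np.arctan2(M[1,1],M[0,1])),s['joint_positions'])
m=r.camera_model('wrist'); T=np.array(m['T']); np.save('T9.npy',T)
im=find(['plate_grip','plate','jar'],'wrist'); save(im,'w9')
# handle: dark pixels near predicted handle
c=proj([.432,-.3095,.055],'wrist',T); print(c)
g=im.max(2); mask=(g<70).astype(np.uint8); mask[225:]=0
n,lab,st,cen=cv2.connectedComponentsWithStats(mask)
for i in range(1,n):
    if st[i,4]>60:
        ys,xs=np.nonzero(lab==i); rr=cv2.minAreaRect(np.c_[xs,ys].astype(np.float32)); print(st[i],cen[i].round(1),[np.round(v,1) for v in rr])
        b=cv2.boxPoints(rr); print([backproj(p,.0555,T,m)[:2].round(4).tolist() for p in b], backproj(cen[i],.0555,T,m)[:2].round(4))
E
```

```text
[ 0.47639254 -0.35005086  0.24946036] 49.30176169155758 [ 1.04578329  0.29092098 -0.61061049  1.42813785  0.16483533  1.47583992
  1.29962382]
wrist spot_point plate_grip [ 0.4318 -0.3099  0.0466] 0.65
wrist spot_point plate [ 0.4326 -0.3088  0.0033] 0.84
wrist spot_point jar [ 0.3711 -0.4171  0.0008] 0.89
[261.27119924 119.12948641]
[ 462   21   50  102 2313] [492.   73.1] [array([486.5,  71.5]), array([101.,  49.]), np.float64(90.0)]
[[0.4999, -0.0562], [0.5377, -0.0107], [0.6434, -0.0672], [0.6017, -0.1163]] [ 0.5745 -0.0573]
[  0  73  38  30 231] [14.1 88.4] [array([16.6, 89.9]), array([46.3, 10.8]), np.float64(33.7)]
[[0.1801, -0.5302], [0.1788, -0.5157], [0.2299, -0.5036], [0.2316, -0.5182]] [ 0.2018 -0.5178]
[254  84  15  66 797] [260.5 114.7] [array([260.7, 116.4]), array([13. , 65.1]), np.float64(1.5)]
[[0.4538, -0.3418], [0.3948, -0.2876], [0.4056, -0.2758], [0.4652, -0.3293]] [ 0.4272 -0.3067]
```

The handle sits at pixel (261,116), 13×65 px, which gives (0.431, −0.309), 80×16 mm, long axis 137.7°, matching the given sizes. I'll descend over it and grip.

{"fn": "arm_command", "kwargs": {"xyz": [[-0.023,0.02,-0.02],[-0.046,0.04,-0.04],[-0.046,0.04,-0.08],[-0.046,0.04,-0.12],[-0.046,0.04,-0.16],[-0.046,0.04,-0.195],[-0.046,0.04,-0.22],[-0.046,0.04,-0.238],[-0.046,0.04,-0.25],[-0.046,0.04,-0.2585],[-0.046,0.04,-0.2585],[-0.046,0.04,-0.2585]], "rot": [[0,0,-0.014],[0,0,-0.028],[0,0,-0.028],[0,0,-0.028],[0,0,-0.028],[0,0,-0.028],[0,0,-0.028],[0,0,-0.028],[0,0,-0.028],[0,0,-0.028],[0,0,-0.028],[0,0,-0.028]]}}

```text
time: 17.82
ee_pos: [0.4314, -0.3091, -0.0072]
eef_rot: [0.361, 0.933, -0.0, 0.0]
ft_force: [-0.1, 0.3, 0.4]
width: 0.0523
grip_force: 0.0
```

{"fn": "arm_command", "kwargs": {"xyz": [[0,0,0],[0,0,0],[0,0,0],[0,0,0],[0,0,0],[0,0,0],[0,0,0],[0,0,0]], "rot": [[0,0,0],[0,0,0],[0,0,0],[0,0,0],[0,0,0],[0,0,0],[0,0,0],[0,0,0]], "grip": 0, "squeeze": 45}}

```text
time: 18.48
ee_pos: [0.4307, -0.3092, -0.0078]
eef_rot: [0.361, 0.933, -0.0, 0.0]
ft_force: [-1.0, -0.4, 2.0]
width: 0.0156
grip_force: 45.0
```

The handle is gripped at 15.6 mm with 45 N. I'll lift it and carry it inside the bottle's reach to above the rods.

{"fn": "arm_command", "kwargs": {"xyz": [[0,0,0.015],[0,0,0.045],[0,0.005,0.08],[0,0.02,0.115],[0,0.045,0.145],[0,0.075,0.17],[0,0.11,0.19],[0,0.145,0.21],[0,0.18,0.23],[0.01,0.215,0.245],[0.03,0.25,0.26],[0.055,0.28,0.26],[0.085,0.305,0.26],[0.115,0.325,0.26],[0.145,0.34,0.26],[0.17,0.35,0.26],[0.19,0.36,0.26],[0.203,0.3635,0.26],[0.203,0.3635,0.26],[0.203,0.3635,0.26]], "rot": [[0,0,0],[0,0,0],[0,0,0],[0,0,-0.05],[0,0,-0.1],[0,0,-0.15],[0,0,-0.2],[0,0,-0.25],[0,0,-0.3],[0,0,-0.35],[0,0,-0.4],[0,0,-0.45],[0,0,-0.5],[0,0,-0.54],[0,0,-0.571],[0,0,-0.571],[0,0,-0.571],[0,0,-0.571],[0,0,-0.571],[0,0,-0.571]]}}

```text
time: 20.15
ee_pos: [0.6336, 0.0551, 0.2507]
eef_rot: [0.609, 0.793, -0.0, -0.001]
ft_force: [-0.2, -0.8, -4.0]
width: 0.0157
grip_force: 45.0
```

```bash
python3 - <<'E'
from h import *
s=r.read_state(); print(s['ee_pos'],s['width'],s['grip_force'],s['joint_positions'])
T=np.array(r.camera_model('wrist')['T']); np.save('T10.npy',T)
b=find(['plate_grip','plate','seat','shaker'],'side'); a=find(['plate_grip','plate','seat'],'top'); w=find(['plate_grip','plate'],'wrist')
save(a,'top10');save(b,'side10');save(w,'w10')
print(proj([.634,.0545,.252],'side'))
W=cv2.resize(w[:300,150:450],(400,400),interpolation=cv2.INTER_CUBIC); B=cv2.resize(b[100:220,130:250],(400,400),interpolation=cv2.INTER_CUBIC)
o=np.hstack([W,B]); save((255*(o/255.)**.7).astype(np.uint8),'o7')
E
```

```text
[0.63357683 0.05509535 0.25073258] 0.015741894966229814 44.99911302700639 [ 0.45825713  0.47009655 -0.89300756  1.28795623  0.35902238  1.54860572
 -0.1250391 ]
side spot_point plate_grip [0.6326 0.056  0.3054] 0.68
side spot_point plate [0.6335 0.0581 0.2594] 0.63
side spot_point seat [0.6346 0.053  0.1416] 0.82
side spot_point shaker [0.6391 0.0561 0.0011] 0.72
top spot_point plate_grip [0.6353 0.0515 0.3079] 0.86
top spot_point plate [0.6347 0.05   0.2629] 0.76
wrist spot_point plate_grip [0.6355 0.0517 0.3092] 0.85
wrist spot_point plate [0.6332 0.0574 0.2604] 0.6
[180.97333566 153.11533181]
```

View pics/o7.png

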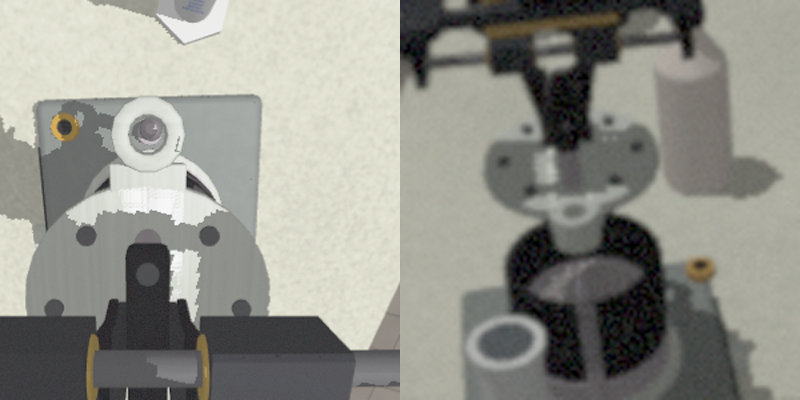

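The wrist view shows the rod through the +y bush: bore about (149,132), rod tip about (152,130) in the crop. It's nearly lined up. I'll turn those pixels into an offset at their own heights.

```bash
python3 - <<'E'
from h import *
im=cv2.imread('pics/w10.png'); g=im.max(2)[84:114,246:280]
for row in g: print(' '.join('%3d'%v for v in row))
T=np.load('T10.npy'); m=r.camera_model('wrist'); print(T[:3,3])
e=np.array(r.read_state()['ee_pos']); t=.262
b=e+.08*np.array([-np.sin(t),np.cos(t),0]); print('pred bush',b, [proj([b[0],b[1],z],'wrist',T).round(1) for z in(.259,.283)])
E
```

```text
210 214 213 216 216 217 215 216 214 210 207 203 201 201 203 202 200 200 199 200 201 207 208 209 210 210 209 211 213 214 216 216 217 217
215 217 217 218 218 218 215 214 210 206 199 173 173 171 170 171 169 169 183 196 201 203 206 208 211 211 211 212 214 215 216 218 219 220
217 219 219 220 218 216 213 211 204 175 142 111 111 121 121 119 119 116 120 146 181 197 200 203 207 208 211 213 214 216 217 219 219 221
218 220 221 219 216 213 208 178 145 132 117 110 109 108 107 105  99  98  99 107 116 145 180 195 200 201 208 214 214 217 217 218 221 221
220 221 222 219 213 181 145 108 120 117 113 108 114  91  95  92  92  94  95  99  99 103 112 143 178 197 204 211 214 215 218 218 221 221
221 221 219 215 195 138 103 117 116 115 122 130  86  88  89  90  91  95  94  97  96  98  98 100 117 163 198 205 212 214 215 216 219 221
222 220 217 208 157 122 118 117 123 130  79  72  77  85  86  87  87  88  99 101 104  99  97  98  99 123 194 199 205 212 213 215 218 219
219 216 211 173 125 121 123 129  80  79  66  75  86  87  87  88  89  89  92 109 110 106 104  98  98 104 153 191 198 204 210 212 214 216
214 211 176 
[... 2406 characters left out ...]
0 153 190 197 203 208 212 214
216 213 208 172 119 116 124 134 134 133 132 132 132 132 131 134 132 132 130 133 133 135 134 122 100 106 139 192 196 202 208 210 211 215
220 216 213 204 137 114 115 124 130 130 132 130 131 132 134 134 127 126  95 137 134 134 130 109 103 121 174 198 203 208 210 211 215 217
218 220 216 211 190 131 111 110 104 123 116 121 107 132 155 162 168 180 165 157 133  97 102 103 119 177 198 203 209 210 213 215 217 219
216 219 219 215 206 172 118 118 109 108 119 173 198 201 195 203 203 206 199 149 102 102 109 123 160 199 205 210 212 212 214 216 218 220
[0.61285022 0.13152438 0.44901843]
pred bush [0.61307156 0.13165965 0.25218306] [array([261.2, 103.4]), array([261.2, 103.3])]
```

```bash
python3 - <<'E'
from h import *
m=r.camera_model('wrist')
def fit(name,T,top,right,side=1):
    g=cv2.GaussianBlur(cv2.imread(f'pics/{name}.png').max(2).astype(float),(0,0),1)
    P=[]
    for u in range(*top[0]):
        c=g[top[1][0]:top[1][1],u]; d=np.diff(c); i=np.argmin(d); P.append(backproj((u,top[1][0]+i+.5),.08,T,m)[:2])
    Q=[]
    for v in range(*right[0]):
        c=g[v,right[1][0]:right[1][1]]; i=np.argmax(np.diff(c)); Q.append(backproj((right[1][0]+i+.5,v),.08,T,m)[:2])
    for A in(P,Q):
        vx,vy,x,y=cv2.fitLine(np.array(A,np.float32),cv2.DIST_HUBER,0,.01,.01).ravel()
        a=np.degrees(np.arctan2(vy,vx))%90; 
        n=np.array([-vy,vx]); print(name,'yaw',round(a,2),'pt',x.round(4),y.round(4),'res',np.median(abs((np.array(A)-[x,y])@n)).round(5))
fit('w10',np.load('T10.npy'),((210,340),(62,84)),((82,170),(332,360)))
fit('w8',np.load('T8.npy'),((290,380),(85,125)),((120,215),(360,410)))
e=r.read_state(); M=R.from_quat(e['eef_rot']).as_matrix(); print('tool',np.degrees(np.arctan2(M[1,1],M[0,1])))
E
```

```text
w10 yaw 16.34 pt 0.6096 0.1668 res 0.00028
w10 yaw 16.78 pt 0.7141 0.1389 res 0.0003
w8 yaw 15.53 pt 0.6243 0.1721 res 0.00043
w8 yaw 16.38 pt 0.7304 0.0791 res 0.0008
tool 14.943195966436262
```

The housing edges give a yaw of about 16.4° against the tool's 14.9°, so I'll turn it +0.024. I'll shift it towards the rod, lower it to just above the tips and re-measure through the bush.

{"fn": "arm_command", "kwargs": {"xyz": [[0.001,0.001,-0.005],[0.002,0.002,-0.01],[0.0027,0.0028,-0.016],[0.0027,0.0028,-0.02],[0.0027,0.0028,-0.022],[0.0027,0.0028,-0.022]], "rot": [[0,0,0.008],[0,0,0.016],[0,0,0.024],[0,0,0.024],[0,0,0.024],[0,0,0.024]]}}

```text
time: 21.25
ee_pos: [0.6362, 0.0572, 0.2292]
eef_rot: [0.599, 0.8, -0.0, -0.0]
ft_force: [0.7, -1.0, -4.0]
width: 0.0154
grip_force: 45.0
```

```bash
python3 - <<'E'
from h import *
s=r.read_state(); M=R.from_quat(s['eef_rot']).as_matrix(); print(s['ee_pos'],s['ft_force'],np.degrees(np.arctan2(M[1,1],M[0,1])))
T=np.array(r.camera_model('wrist')['T']); np.save('T11.npy',T); w=r.camera('wrist'); save(w,'w11'); save(r.camera('side'),'side11')
g=w.max(2)[84:114,246:280]
for row in g: print(' '.join('%3d'%v for v in row))
print(T[:3,3],proj([T[0,3],T[1,3],.2],'wrist',T))
E
```

```text
[0.63620227 0.05721226 0.22918177] [ 0.70266626 -0.97204565 -4.03209488] 16.33390504735973
213 215 216 217 217 217 217 218 216 213 209 205 204 204 205 204 203 201 202 202 205 209 210 211 213 213 212 214 214 215 216 217 219 219
216 218 218 220 220 221 217 215 214 209 203 177 175 173 172 172 170 171 185 199 203 205 207 210 212 214 213 214 216 217 218 221 221 221
219 219 221 222 220 218 216 213 206 177 144 132 127 124 122 121 118 117 122 150 184 200 202 205 210 211 214 215 216 218 218 220 220 222
220 222 222 221 218 215 211 180 147 132 118 117 111 111 108 105 105 104 105 106 119 148 182 198 203 206 212 215 215 218 220 219 221 222
221 224 223 221 215 182 149 134 121 117 114 112 119 117 117 116 117 117 108  98 100 105 118 145 182 201 207 213 215 217 218 220 221 223
222 223 220 217 198 140 123 121 116 114 122 134 135 135 134 115 117 135 135 124 107 100 101 102 122 166 201 207 214 216 218 218 220 222
224 222 218 212 160 123 122 118 123 133 134 133  74  68  78  83  81  72  84 118 135 126 106 100  98 127 195 202 209 213 215 218 219 220
220 218 213 176 126 123 123 133 129  79  71  76  85  86  
[... 2433 characters left out ...]
4 177 149 147  95 100  99 123 128 182 184 147 138 133 118 102 110 155 193 199 206 211 213 216
217 214 209 172 119 116 119 134 135 133 135 126 155 177 179 179 179 175 159 147 148 137 135 124 102 107 140 194 199 205 210 211 214 216
221 217 215 205 138 115 115 126 131 133 134 133 133 121 117 141 140 110 135 135 136 136 133 111 105 121 177 201 205 210 213 214 217 218
220 220 217 211 178 130 112 111 113 125 132 133 133 135 135 135 134 134 134 134 133 117 102 105 121 178 200 206 211 213 214 215 218 220
217 220 220 215 209 175 135 120 110 109 112 125 132 132 133 133 130 132 131 117 105 105 112 125 161 201 206 212 214 215 215 217 220 222
[0.61353661 0.13329851 0.42738677] [260.50617101 103.07903114]
```

Through the bush, the rod tip (261.4, 99.2) now matches the bore centre (260.5, 98.9), which is within 1 mm. I'll lower it slowly over the tips.

{"fn": "arm_command", "kwargs": {"xyz": [[0.0004,0.0002,-0.003],[0.0004,0.0002,-0.006],[0.0004,0.0002,-0.008],[0.0004,0.0002,-0.01],[0.0004,0.0002,-0.012],[0.0004,0.0002,-0.014],[0.0004,0.0002,-0.014]], "rot": [[0,0,0],[0,0,0],[0,0,0],[0,0,0],[0,0,0],[0,0,0],[0,0,0]]}}

```text
time: 21.93
ee_pos: [0.6368, 0.0574, 0.2156]
eef_rot: [0.6, 0.8, -0.0, -0.0]
ft_force: [-0.4, 0.6, -4.2]
width: 0.0154
grip_force: 45.0
```

{"fn": "arm_command", "kwargs": {"xyz": [[0,0,-0.002],[0,0,-0.004],[0,0,-0.006],[0,0,-0.008],[0,0,-0.008]], "rot": [[0,0,0],[0,0,0],[0,0,0],[0,0,0],[0,0,0]]}}

```text
time: 22.35
ee_pos: [0.6367, 0.0574, 0.2075]
eef_rot: [0.6, 0.8, -0.0, -0.0]
ft_force: [0.2, 0.2, -3.6]
width: 0.0155
grip_force: 45.0
```

```bash
python3 - <<'E'
from h import *
find(['plate','plate_grip','seat'],'side'); find(['plate'],'wrist'); s=r.read_state(); print(s['ee_pos'],s['ft_force'],s['torque'],s['width'])
E
```

```text
side spot_point plate [0.6378 0.059  0.2165] 0.74
side spot_point plate_grip [0.635  0.056  0.2658] 0.7
side spot_point seat [0.6327 0.0547 0.1431] 0.7
wrist spot_point plate [0.6371 0.063  0.2172] 0.65
[0.6370034  0.05754489 0.20820879] [-0.07414228 -0.70409188 -3.52643408] [-0.0151106  -0.12351782  0.01151407] 0.015698195167414136
```

Both bushes are 12 mm down over the rods with no side load. I'll carry on down.

{"fn": "arm_command", "kwargs": {"xyz": [[0,0,-0.003],[0,0,-0.006],[0,0,-0.009],[0,0,-0.012],[0,0,-0.015],[0,0,-0.018],[0,0,-0.021],[0,0,-0.024],[0,0,-0.027],[0,0,-0.03],[0,0,-0.03]], "rot": [[0,0,0],[0,0,0],[0,0,0],[0,0,0],[0,0,0],[0,0,0],[0,0,0],[0,0,0],[0,0,0],[0,0,0],[0,0,0]]}}

```text
time: 23.57
ee_pos: [0.6367, 0.0574, 0.1773]
eef_rot: [0.6, 0.8, -0.0, -0.0]
ft_force: [-0.4, 0.6, -4.4]
width: 0.0156
grip_force: 45.0
```

{"fn": "arm_command", "kwargs": {"xyz": [[0,0,-0.001],[0,0,-0.002],[0,0,-0.003],[0,0,-0.004],[0,0,-0.004]], "rot": [[0,0,0],[0,0,0],[0,0,0],[0,0,0],[0,0,0]]}}

```text
time: 23.98
ee_pos: [0.6369, 0.0575, 0.1739]
eef_rot: [0.599, 0.8, -0.0, -0.0]
ft_force: [-0.9, -0.3, -4.2]
width: 0.0154
grip_force: 45.0
```

{"fn": "arm_command", "kwargs": {"xyz": [[0,0,-0.0005],[0,0,-0.001],[0,0,-0.0015],[0,0,-0.0015]], "rot": [[0,0,0],[0,0,0],[0,0,0],[0,0,0]]}}

```text
time: 24.32
ee_pos: [0.6369, 0.0575, 0.1725]
eef_rot: [0.6, 0.8, -0.0, -0.0]
ft_force: [-0.7, -0.8, -3.7]
width: 0.016
grip_force: 45.0
```

{"fn": "arm_command", "kwargs": {"xyz": [[0,0,-0.0005],[0,0,-0.001],[0,0,-0.001],[0,0,-0.001]], "rot": [[0,0,0],[0,0,0],[0,0,0],[0,0,0]]}}

```text
time: 24.65
ee_pos: [0.637, 0.0575, 0.1723]
eef_rot: [0.6, 0.8, 0.0, 0.0]
ft_force: [-2.8, -1.8, 4.4]
width: 0.0154
grip_force: 45.0
```

{"fn": "arm_command", "kwargs": {"xyz": [[0,0,-0.0005],[0,0,-0.001],[0,0,-0.001],[0,0,-0.001]], "rot": [[0,0,0],[0,0,0],[0,0,0],[0,0,0]]}}

```text
time: 24.98
ee_pos: [0.6371, 0.0575, 0.1722]
eef_rot: [0.6, 0.8, 0.0, 0.001]
ft_force: [-6.9, -2.0, 12.6]
width: 0.015
grip_force: 45.0
```

The plate met the rim at z=0.1722, and home is 0.172. I'll relieve the force, open wide enough to clear the handle and go straight up.

{"fn": "arm_command", "kwargs": {"xyz": [[0,0,0.001],[0,0,0.0015],[0,0,0.0015]], "rot": [[0,0,0],[0,0,0],[0,0,0]]}}

```text
time: 25.23
ee_pos: [0.637, 0.0575, 0.1723]
eef_rot: [0.6, 0.8, 0.0, 0.0]
ft_force: [-3.8, -1.5, 3.1]
width: 0.0153
grip_force: 45.0
```

{"fn": "arm_command", "kwargs": {"xyz": [[0,0,0],[0,0,0],[0,0,0],[0,0,0],[0,0,0],[0,0,0.005],[0,0,0.015],[0,0,0.035],[0,0,0.065],[0,0,0.1],[-0.02,0,0.14],[-0.05,-0.03,0.17],[-0.09,-0.03,0.2],[-0.12,-0.03,0.22],[-0.14,-0.03,0.22],[-0.14,-0.03,0.22]], "rot": [[0,0,0],[0,0,0],[0,0,0],[0,0,0],[0,0,0],[0,0,0],[0,0,0],[0,0,0],[0,0,0],[0,0,0],[0,0,0],[0,0,0],[0,0,0],[0,0,0],[0,0,0],[0,0,0]], "grip": 0.55}}

```text
time: 26.57
ee_pos: [0.4942, 0.0295, 0.3972]
eef_rot: [0.599, 0.801, 0.0, 0.004]
ft_force: [-0.1, 0.7, -0.7]
width: 0.0479
grip_force: 0.0
```

```bash
python3 - <<'E'
from h import *
L=['plate','plate_grip','sieve_mid','pot','jar','cylinder','bottle']
find(L,'side'); find(L[:2],'wrist'); find(L[3:],'top'); s=r.read_state(); print(s['ee_pos'],s['ft_force'],s['width'],s['time'])
E
```

```text
side spot_point plate [0.6375 0.0568 0.1811] 0.83
side spot_point plate_grip [0.6384 0.0578 0.2278] 0.62
side spot_point sieve_mid [0.6358 0.0519 0.153 ] 0.88
side spot_point pot [0.321  0.2782 0.0009] 0.9
side spot_point jar [ 0.3686 -0.4198  0.003 ] 0.6
side spot_point cylinder [0.6207 0.2605 0.0055] 0.91
side spot_point bottle [ 0.6158 -0.2952  0.0017] 0.64
wrist spot_point plate [0.6382 0.0573 0.1809] 0.86
wrist spot_point plate_grip [0.6369 0.057  0.2256] 0.97
top spot_point pot [0.3205 0.2791 0.0046] 0.82
top spot_point jar [ 0.3713 -0.4207  0.0034] 0.76
top spot_point cylinder [ 0.6253  0.2645 -0.0012] 0.64
top spot_point bottle [ 0.617  -0.2934 -0.0014] 0.78
[0.49696527 0.02755482 0.39202548] [-0.20554964 -0.04015754 -0.36608183] 0.0475247116023909 27.3667
```

The plate's underside is at 0.181 (home is 0.18), the sieve's mid is at 0.153, and none of the bystanders have moved. I'm handing it in.

```bash
python3 -c "
from bench import r
print(r.close_job())"
```

```text
the job is handed in; nothing more can be done
None
```

The sieve is nested on the lower sieve and the clamping plate lies flat on its rim over both rods, both set down gently; the pot, jar, cylinder and bottle have not moved, and the job was handed in at about 27 s.

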